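Close up the bit case on the phone repair bench

TASK

Close up the open tool case: with the fingertips, push the upright orange inner flap down until it lies flat over the bits, and only then swing the mint-green lid over it until it is fully shut, without slamming it. Push and press gently from outside; do not pinch, lift or drag the case, flap or lid, leave the phone, screwdriver, flux bottle and solder spool where they are, and finish with the hand clear.

Things in the scene. Friction and masses are not known exactly. Their poses are not given: they have to be found in the camera images.
- case: Black open-topped tool case standing loose on the bench, 180 (its x) x 220 (its y) x 55 mm high, 4 mm walls, about 1.5 kg. Origin: centre of its underside. Its +x side carries the lid hinge, its -x side (towards the robot, turned up to 0.5 rad either way) the flap hinge; z up.
- flap_hinge (a point): Middle of the orange flap's hinge axis, which runs along the case's y, 9 mm inside the case's -x outer face and 50 mm above its underside. The point's x axis points along the flap from hinge to free edge, y along the hinge, z out of the flap's outer face: the face that looks to the robot while the flap stands and up once it lies flat; push on that face.
- flap_edge (a point): Middle of the free edge of the orange flap: a plain panel 92 mm long from the hinge, 200 mm wide along the hinge, 4 mm thick (this point is at mid-thickness). Axes as flap_hinge.
- flap (a joint): Angle of the orange flap in rad: 0 = flat, facing up, 3 mm below the case's rim; 1.57 = upright; stop at 1.75, leaning to the robot. It starts between 1.25 and 1.7 and folds away from the robot into the case. A light friction hinge (0.06 N m, under 1 N at the edge) leaves it where it is pushed.
- lid_hinge (a point): Middle of the mint-green lid's hinge axis, along the case's y at its +x outer face, 56 mm above its underside. The point's -x axis points along the lid from hinge to free edge, y along the hinge, z out of the lid's outer face (up when shut, away from the robot when open). The hinge axis lies in the lid's inner face.
- lid_edge (a point): Middle of the free edge of the mint-green lid, a plain plate 180 mm long from the hinge, 220 mm wide, 6 mm thick (this point is at mid-thickness). Axes as lid_hinge.
- lid (a joint): Angle of the mint-green lid in rad: 0 = shut (its outer face then 62 mm above the case's underside); 1.57 = upright; stop at 1.9. It starts between 1.45 and 1.75. A stiff friction hinge (0.33 N m, up to 2 to 4 N at the free edge) holds it at any angle, so it does not fall shut and must be pushed all the way. A standing flap blocks the lid.
- phone: Bystander: phone in a red case lying screen up, 150 x 72 x 9 mm, 180 g, beside the case. Origin: centre of its underside, x along its length.
- driver: Bystander: small screwdriver lying along its x, yellow 85 x 18 x 18 mm handle towards -x, steel shaft, 155 mm in all, beside the case. Origin: on its underside, 72 mm from the handle's end.
- flux: Bystander: white upright flux bottle with red cap, 36 mm wide, 85 mm high, behind a corner of the case. Origin: centre of its underside.
- spool: Bystander: upright solder spool, 54 mm wide, 36 mm high, bare metal, behind a corner of the case. Origin: centre of its underside.

How it is judged:
By the outcome, as a careful person would: the job done as asked, in the order asked, and still so for the second after the job is handed in, with the robot touching nothing.
It also fails if it takes over 51 s, if anything falls off the work surface, if the arm or the gripper's body presses on something with over 40 N, if the wrist force passes 120 N, or if a joint passes its speed limit or range.

ROBOT

A 6-joint arm with a two-finger parallel gripper is mounted at the origin on the work surface. World frame = base frame: x ahead of the robot, y to its left, z up, the work surface at z = 0. Lengths are in m, angles in rad, forces in N, time in s.
With the tool pointing down it reaches from about 0.35 to 0.875 m from the base axis. Payload 4.2 kg.
Tool frame: the origin (TCP) lies midway between the tips of the shut fingers; the grasp point (between the pads) lies grasp_offset behind it (grasp_offset is the distance from the TCP to the grasp point, in m); z points along the fingers, x is the direction in which the jaws open and shut, and the axes are right-handed (so a half turn about z gives the same grasp; the last joint's range is limited). The gripper opens to 85 mm and grips with 20 to 120 N. Pads are 22 mm wide; open, the fingers measure 114 mm over their backs; the gripper's body (76 mm by 85 mm) begins 54 mm behind the grasp point. The pads swing forward as they close: fully open they stand 13 mm farther back than shut.
Start: joints at [-0.942, 0.385, 0.008, 0, -1.194, -0.259], TCP at [0.226, -0.583, 0.231] pointing down, gripper open.
Joint ranges: [-3.14, 3.14], [-1.21, 2.06], [-1.07, 1.41], [-3.16, 2.05], [-2.99, -0.16], [-3.1, 3.1]. Speed limits (rad/s): [2.79, 2.79, 3.14, 3.14, 3.14, 3.14].

INTERFACE

Orientations are given as [roll, pitch, yaw] about the fixed x, y, z axes, in that order (R = Rz(yaw) Ry(pitch) Rx(roll)).
In Python, from rig import read_state, capture, finish_job, cut_out, grasp_offset gives the robot as it stands.
- The arm moves only by the tool apply_moves, never from a script. Its argument "rows" is one flat list of numbers, 7 for each row, row after row: the shift along the world's x, y, z in m, then the turn, a rotation vector about the world's x, y, z in degrees, then the opening in per cent of the stroke, from 0 (shut) to 100 (fully open). In form: [dx, dy, dz, wx, wy, wz, gripper, dx, dy, dz, wx, wy, wz, gripper, ...]. A call has 1 to 5 rows; each row is the pose to reach, as a shift and turn from the pose commanded when the call began; what a row does not reach only later rows make up. A row lasts 1/8 s, in which the tool goes at most 62.5 mm and 10.7 degrees, less where a joint would pass 70% of its speed; a pose out of reach is approached as far as the arm can. A call with a gripper value outside its range is refused whole. The fingers move at their own pace and stop on an object; the grip force is fixed at half the most. Time passes only in rows, so rows that repeat a pose let the fingers close. It gives the time, the measured TCP pose, the force and the opening at its end, in the units of the state.
- read_state(): the state, without advancing time (a new reading comes with each control period).
- capture(name): name is "scene" or "top" or "wrist"; returns a dict with "frame" (400x640x3 uint8, red, green, blue), "intrinsics" (3x3 intrinsics, pixels), "T" (4x4, takes a point from camera to world coordinates). Camera axes: x right, y down, z forward; pixel columns grow to the right and rows downward; lengths in m; the calibration is good to about 2 mm. A picture is of the moment at which its call begins. There is no depth.
- finish_job(): hands the job in, once; it reports no verdict.
Trained networks look in a picture, given as the dict that the camera call returned (one of the last four; its "shot" number tells which), for a name from the list of things; names that differ only in an ending like _2 or _b are one class to them, and where a whole thing is asked for, a point or a joint stands for the part that bears it (a point fixed in the world has none). Each returns a list of dicts, best first, with "p" (0 to 1); they miss things now and then, are a little off and sometimes report something else, mostly with a low value. They report only what shows in the picture. A call takes as long as a camera call.
- cut_out(picture, query): "pixels" (400x640 bool, what is visible of it) and "bbox" ([left, top, width, height] in pixels, round what is visible of it).
The state is a dict: "time": time; "joint_positions": joint angles; "joint_velocities": joint speeds; "effort": joint torques, N m; "position": TCP position; "ee_rot": TCP orientation; "ft_force": force on the tool from outside, world axes, zero at the start; "ft_torque": the same for the moment, N m; "grip_width": finger opening in m.
Only numpy, scipy, OpenCV 4.12 (cv2) and the standard library are available. Lean on these libraries where they do the work, as an engineer would, in place of code of your own. Each camera call takes 0.05 s, during which the arm holds its last target. There are 200 camera calls.

## Working session

There is one attempt and no reset: what is moved stays moved. The work goes in short steps, Python scripts to look and compute and a tool call to move; the robot and the scene stay as the last step left them, time stands still between calls to the robot, and variables do not carry over. Pictures are saved under pics/ and viewed, about 8 in all and at most 12, crops included, and the job is handed in when it is done.

Besides the shell and the picture viewer there is one more tool, called after "Emit:" by a JSON object that holds its "method" and its "body", one argument or row to a line. apply_moves: Moves the arm, as the interface text tells. Its arguments: {"type":"object","properties":{"rows":{"type":"array"}},"required":["rows"]}

```bash
mkdir -p pics; ls; python3 - <<'E'
from rig import *
import cv2,numpy as np
s=read_state();print(s,grasp_offset)
ims=[]
for n in("scene","top"):
    c=capture(n);ims.append(c["frame"]);print(n,c["intrinsics"].tolist(),c["T"].round(4).tolist())
    for q in("case","flap","lid","phone","driver","flux","spool"):
        r=cut_out(c,q)
        for d in r[:1]:
            cs,_=cv2.findContours(d["pixels"].astype(np.uint8),0,2);k=max(cs,key=cv2.contourArea)
            print(q,round(d["p"],2),d["bbox"],cv2.approxPolyDP(k,4,True).reshape(-1,2).tolist())
    cv2.imwrite(f"pics/{n}0.png",c["frame"][:,:,::-1])
E
```

```text
pics
{'time': 0.0, 'joint_positions': array([-9.42378641e-01,  3.85563533e-01,  6.61683561e-03, -5.19969002e-04,
       -1.19402086e+00, -2.58569930e-01]), 'joint_velocities': array([ 0.00010644,  0.00083803, -0.00012576,  0.00036558, -0.00063425,
       -0.00130411]), 'effort': array([ 3.26050631e-04, -3.92287660e+01,  1.88401437e+01,  4.18611601e+00,
       -4.54950452e-03,  9.54794473e-06]), 'position': array([ 0.22570783, -0.58218143,  0.23021076]), 'ee_rot': array([-3.14150448e+00, -2.22261441e-03,  1.94045215e+00]), 'ft_force': array([-0.38439055, -0.55438661, -0.51176741]), 'ft_torque': array([-0.01420337, -0.02174229, -0.02938171]), 'grip_width': 0.0857015273009908} 0.0187
scene [[398.8403497025234, 0.0, 317.18762583327043], [0.0, 398.8403497025234, 199.29959006778756], [0.0, 0.0, 1.0]] [[-0.2634, 0.6775, -0.6868, 1.2214], [0.9647, 0.1892, -0.1833, 0.2495], [0.0058, -0.7108, -0.7034, 0.7304], [0.0, 0.0, 0.0, 1.0]]
case 0.65 [218.1, 145.7, 117.0, 92.0] [[217, 153], [236, 224], [324, 234], [335, 181], [329, 154], [251, 145], [252, 155]]
flap 0.78 [249.3, 145.3, 81.8, 33.7] [[25
[... 599 characters left out ...]
3485476448], [0.0, 0.0, 1.0]] [[-0.03, -0.9874, 0.1556, 0.4431], [-0.9996, 0.0296, -0.0049, 0.0617], [0.0003, -0.1557, -0.9878, 0.9925], [0.0, 0.0, 0.0, 1.0]]
flap 0.97 [299.9, 239.5, 97.2, 27.9] [[397, 243], [317, 248], [302, 255], [306, 267], [390, 256]]
lid 0.98 [289.8, 150.8, 111.5, 43.4] [[400, 155], [307, 163], [287, 171], [295, 192], [373, 185], [387, 179]]
phone 0.8 [236.0, 219.2, 35.8, 66.1] [[264, 216], [236, 221], [246, 282], [273, 277]]
driver 0.92 [418.7, 194.7, 6.2, 60.7] [[424, 193], [420, 256], [426, 243]]
flux 0.66 [404.2, 146.7, 15.7, 21.1] [[415, 148], [402, 153], [404, 164], [413, 161]]
spool 0.83 [251.9, 158.6, 24.4, 25.0] [[261, 159], [252, 174], [266, 183], [274, 170]]
```

View pics/scene0.png

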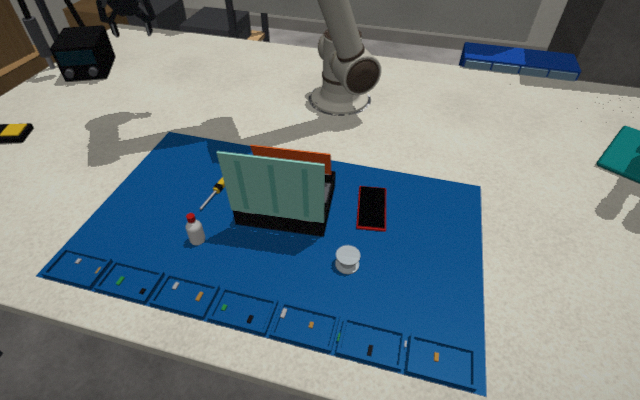

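View pics/top0.png

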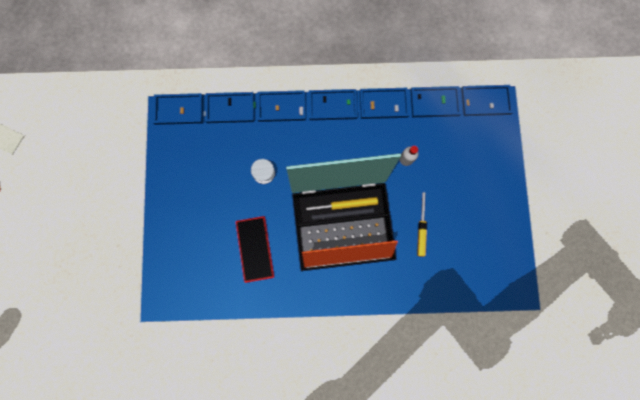

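```bash
cat >h.py <<'E'
import numpy as np,cv2
from rig import *
from scipy.optimize import differential_evolution,minimize
def proj(c,P):
    T=c["T"];q=(np.asarray(P)-T[:3,3])@T[:3,:3];q=q@c["intrinsics"].T
    return q[:,:2]/q[:,2:]
def box(x0,x1,y0,y1,z0,z1):
    return np.array([[x,y,z] for x in(x0,x1) for y in(y0,y1) for z in(z0,z1)])
def model(p):
    x,y,th,f,l=p
    R=np.array([[np.cos(th),-np.sin(th),0],[np.sin(th),np.cos(th),0],[0,0,1]]);o=np.array([x,y,0])
    def hinge(b,a,piv,s):  # rotate local panel about y
        # s=+1: panel extends +x (flap); s=-1: extends -x (lid)
        c,sn=np.cos(a),np.sin(a)
        q=np.stack([b[:,0]*c-s*b[:,2]*sn,b[:,1],s*b[:,0]*sn+b[:,2]*c],1)
        return q+piv
    W=lambda b:b@R.T+o
    return dict(case=W(box(-.09,.09,-.11,.11,0,.055)),
      flap=W(hinge(box(0,.092,-.1,.1,-.002,.002),f,np.array([-.081,0,.05]),1)),
      lid=W(hinge(box(-.18,0,-.11,.11,0,.006),l,np.array([.09,0,.056]),-1)))
def hull(c,P): return cv2.convexHull(proj(c,P).astype(np.float32))
def rend(c,P):
    m=np.zeros((400,640),np.uint8);cv2.fillConvexPoly(m,np.round(hull(c,P)*16).astype(np.int32),1,shift=4);return m>0
def fit(cams,masks,p0,free=range(5),width=(.03,.03,.15,.3,.2),occ=True):
    free=list(free);p0=np.array(p0,float)
    def cost(v):
        p=p0.copy();p[free]=v;M=model(p);e=0
        for n in cams:
            r={k:rend(cams[n],M[k]) for k in("flap","lid")}
            if n=="scene" and occ:r["flap"]&=~r["lid"]
            for k in r:
                if (n,k) in masks:
                    m=masks[n,k];e+=1-(r[k]&m).sum()/max(1,(r[k]|m).sum())
        return e
    b=[(p0[i]-width[i],p0[i]+width[i]) for i in free]
    s=differential_evolution(cost,b,seed=1,popsize=12,maxiter=60,tol=1e-4)
    p=p0.copy();p[free]=s.x;return p,s.fun
def look(names=("scene","top")):
    cams={n:capture(n) for n in names};masks={}
    for n in cams:
        for k in("flap","lid"):
            r=cut_out(cams[n],k)
            if r and r[0]["p"]>.4:masks[n,k]=r[0]["pixels"]
    return cams,masks
def overlay(cams,p,fn,draw=True):
    M=model(p);out=[]
    for n in cams:
        u=np.concatenate([proj(cams[n],M[k]) for k in M]);cx,cy=u.mean(0).astype(int);x0=cx-75;y0=cy-75
        im=cv2.resize(cams[n]["frame"][y0:y0+150,x0:x0+150,::-1],(400,400),interpolation=cv2.INTER_CUBIC);f=400/150
        if draw:
            for k,col in zip(M,((255,0,255),(255,255,0),(0,0,255))):
                cv2.polylines(im,[np.round((hull(cams[n],M[k])+.5-[x0,y0])*f).astype(np.int32)],True,col,1)
        out.append(im)
    cv2.imwrite(fn,np.hstack(out))
E
python3 - <<'E'
from h import *
import time
cams,masks=look()
# initial centre from top image (349,225) at z=.05
c=cams["top"];d=c["T"][:3,:3]@np.linalg.inv(c["intrinsics"])@[347,225,1];o=c["T"][:3,3];g=o+d*(.04-o[2])/d[2];print(g)
t=time.time();p,f=fit(cams,masks,[g[0],g[1],-.08+.15,1.45,1.6],width=(.04,.04,.3,.35,.25));print(p.round(4),f,time.time()-t)
overlay(cams,p,"pics/fit0.png")
for n,z in(("phone",.009),("driver",.018),("flux",.085),("spool",.036)):
    for d0 in cut_out(c,n)[:1]:
        yx=np.argwhere(d0["pixels"]);u=yx.mean(0)[::-1];d=c["T"][:3,:3]@np.linalg.inv(c["intrinsics"])@[*u,1];print(n,(o+d*(z-o[2])/d[2]).round(3))
E
```

```text
[ 0.54909423 -0.02322511  0.04      ]
[ 0.5452 -0.0112  0.083   1.265   1.6503] 0.4194371127613076 10.311447381973267
phone [0.501 0.197 0.009]
driver [ 0.529 -0.203  0.018]
flux [ 0.7   -0.169  0.085]
spool [0.685 0.172 0.036]
```

View pics/fit0.png

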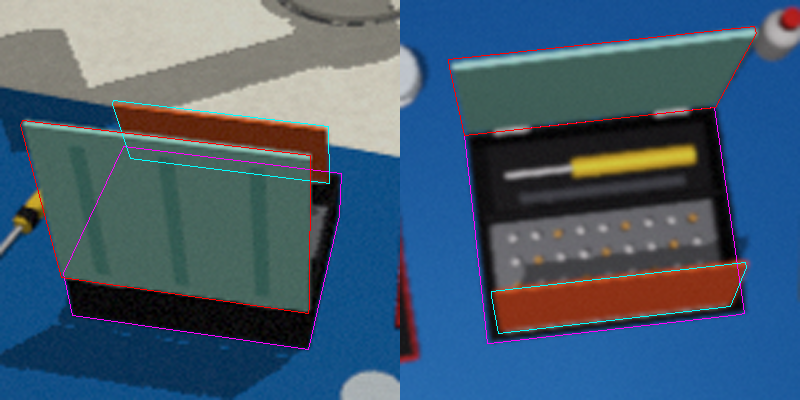

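Fit overlays match well: the case is at (0.545, −0.011) with yaw 0.083, the flap at about 1.27 and the lid at about 1.65. I'll move in front of the flap, fingers shut, jaw axis along the hinge.

Emit:
{"method": "apply_moves", "body": {
  "rows": [0.0174,0.056,-0.003,0,0,-3.3,0,0.0348,0.112,-0.006,0,0,-6.6,0,0.0522,0.168,-0.009,0,0,-9.9,0,0.0696,0.224,-0.012,0,0,-13.2,0,0.087,0.28,-0.015,0,0,-16.4,0]
}}

```text
time: 1.92
position: [0.3133, -0.3011, 0.2165]
ee_rot: [3.141, 0.001, 1.652]
ft_force: [1.2, 0.6, -0.0]
grip_width: 0.0
```

Emit:
{"method": "apply_moves", "body": {
  "rows": [0.0174,0.056,-0.005,0,0,0,0,0.0348,0.112,-0.01,0,0,0,0,0.0522,0.168,-0.02,0,0,0,0,0.0696,0.224,-0.03,0,0,0,0,0.087,0.28,-0.035,0,0,0,0]
}}

```text
time: 2.55
position: [0.4001, -0.0208, 0.1814]
ee_rot: [3.141, -0.0, 1.655]
ft_force: [1.9, -0.8, 0.4]
grip_width: 0.0001
```

Emit:
{"method": "apply_moves", "body": {
  "rows": [0.025,0.002,-0.03,0,0,0,0,0.045,0.004,-0.056,0,0,0,0,0.063,0.005,-0.058,0,0,0,0,0.076,0.006,-0.06,0,0,0,0,0.086,0.007,-0.063,0,0,0,0]
}}

```text
time: 3.18
position: [0.4866, -0.016, 0.1191]
ee_rot: [3.141, -0.0, 1.653]
ft_force: [-1.5, 0.2, -0.4]
grip_width: 0.0001
```

```bash
python3 - <<'E'
from h import *
cams,masks=look()
print(masks.keys())
p,f=fit(cams,{k:v for k,v in masks.items()},[.5452,-.0112,.083,1.1,1.65],width=(.01,.01,.05,.3,.1));print(p.round(4),f)
overlay(cams,p,"pics/f1.png")
E
```

```text
dict_keys([('scene', 'flap'), ('scene', 'lid'), ('top', 'flap'), ('top', 'lid')])
[ 0.5435 -0.0116  0.0872  1.076   1.6663] 1.2129023380239872
```

View pics/f1.png

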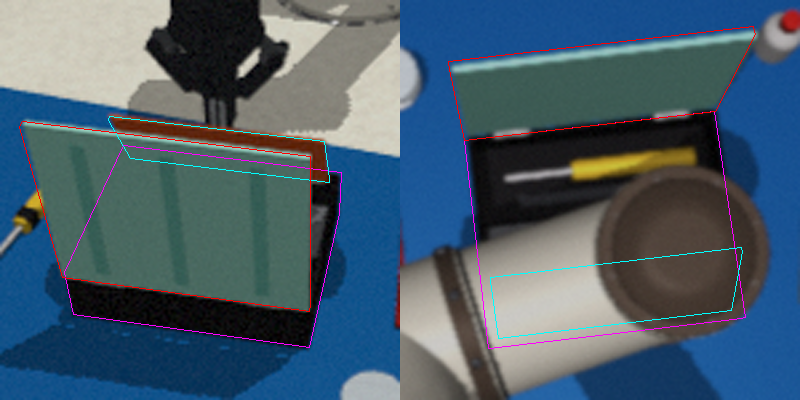

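Emit:
{"method": "apply_moves", "body": {
  "rows": [0.006,0.0005,-0.004,0,0,0,0,0.013,0.001,-0.009,0,0,0,0,0.0205,0.0015,-0.015,0,0,0,0,0.026,0.002,-0.022,0,0,0,0,0.032,0.0025,-0.03,0,0,0,0]
}}

```text
time: 4.1
position: [0.5184, -0.0132, 0.0876]
ee_rot: [-3.141, 0.0, 1.654]
ft_force: [-0.1, 1.5, 0.6]
grip_width: -0.0001
```

Emit:
{"method": "apply_moves", "body": {
  "rows": [0.004,0.0003,-0.009,0,0,0,0,0.007,0.0005,-0.0175,0,0,0,0,0.0085,0.0006,-0.023,0,0,0,0,0.0095,0.0007,-0.0285,0,0,0,0,0.01,0.0007,-0.032,0,0,0,0]
}}

```text
time: 4.72
position: [0.5276, -0.0126, 0.056]
ee_rot: [-3.141, 0.0, 1.654]
ft_force: [-1.1, 0.6, 0.5]
grip_width: -0.0003
```

Emit:
{"method": "apply_moves", "body": {
  "rows": [0,0,-0.002,0,0,0,0,0,0,-0.004,0,0,0,0,0,0,-0.005,0,0,0,0,0,0,-0.005,0,0,0,0]
}}

```text
time: 5.22
position: [0.5279, -0.0126, 0.052]
ee_rot: [3.141, 0.0, 1.655]
ft_force: [-0.8, 0.5, 4.6]
grip_width: 0.0
```

Emit:
{"method": "apply_moves", "body": {
  "rows": [0,0,-0.001,0,0,0,0,0,0,-0.002,0,0,0,0,0,0,-0.002,0,0,0,0]
}}

```text
time: 5.6
position: [0.5279, -0.0125, 0.0518]
ee_rot: [3.141, 0.001, 1.655]
ft_force: [-5.6, 1.4, 16.0]
grip_width: -0.0001
```

Emit:
{"method": "apply_moves", "body": {
  "rows": [0,0,0.01,0,0,0,0,0,0,0.06,0,0,0,0,0,0,0.12,0,0,0,0,0,0,0.18,0,0,0,0,0,0,0.24,0,0,0,0]
}}

```text
time: 6.22
position: [0.5274, -0.0127, 0.2915]
ee_rot: [3.141, -0.0, 1.654]
ft_force: [0.7, -0.1, -0.8]
grip_width: -0.0002
```

Emit:
{"method": "apply_moves", "body": {
  "rows": [0.055,0.005,0.01,0,0,0,0,0.11,0.0095,0.01,0,0,0,0,0.165,0.014,0.01,0,0,0,0,0.175,0.0145,-0.02,0,0,0,0,0.175,0.0145,-0.08,0,0,0,0]
}}

```text
time: 6.85
position: [0.7056, 0.0021, 0.2099]
ee_rot: [3.136, -0.0, 1.654]
ft_force: [0.4, 1.3, -1.5]
grip_width: -0.0006
```

```bash
python3 - <<'E'
from h import *
cams,masks=look()
print(masks.keys())
m={k:v for k,v in masks.items() if k==("scene","lid")}
p,f=fit(cams,m,[.5452,-.0112,.083,0,1.65],free=[0,1,4],width=(.01,.01,.05,.3,.1));print(p.round(4),f)
overlay(cams,[.5452,-.0112,.083,0,1.65],"pics/f2.png")
E
```

```text
dict_keys([('scene', 'lid'), ('top', 'flap'), ('top', 'lid')])
[ 0.544  -0.0093  0.083   0.      1.6811] 0.17898832684824906
```

View pics/f2.png

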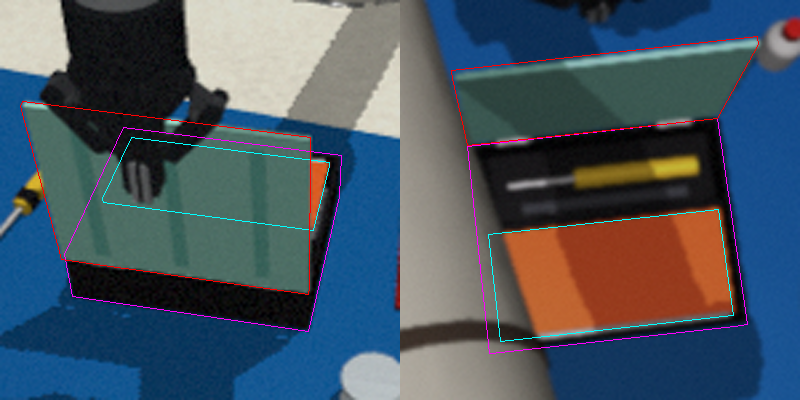

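Emit:
{"method": "apply_moves", "body": {
  "rows": [-0.013,-0.001,-0.002,0,0,0,0,-0.028,-0.002,-0.003,0,0,0,0,-0.038,-0.003,-0.003,0,0,0,0,-0.048,-0.004,-0.003,0,0,0,0,-0.058,-0.005,-0.003,0,0,0,0]
}}

```text
time: 7.78
position: [0.6458, -0.0029, 0.2081]
ee_rot: [3.137, -0.0, 1.655]
ft_force: [2.3, 1.3, 2.1]
grip_width: -0.0004
```

Emit:
{"method": "apply_moves", "body": {
  "rows": [-0.009,-0.0007,0,0,0,0,0,-0.019,-0.0016,-0.0005,0,0,0,0,-0.029,-0.0024,-0.002,0,0,0,0,-0.0385,-0.0032,-0.0045,0,0,0,0,-0.048,-0.004,-0.007,0,0,0,0]
}}

```text
time: 8.4
position: [0.5961, -0.0071, 0.1988]
ee_rot: [-3.141, 0.0, 1.654]
ft_force: [2.6, -0.7, 0.2]
grip_width: -0.0002
```

```bash
python3 - <<'E'
from h import *
cams,masks=look()
m={k:v for k,v in masks.items() if k[1]=="lid"}
p,f=fit(cams,m,[.5452,-.0112,.083,0,1.2],width=(.01,.01,.05,.001,.2));print(p.round(4),f)
overlay(cams,[.5452,-.0112,.083,0,1.2],"pics/f3.png")
E
```

```text
[ 5.3520e-01 -1.4100e-02  8.7300e-02 -8.0000e-04  1.2541e+00] 0.5109375801596944
```

View pics/f3.png

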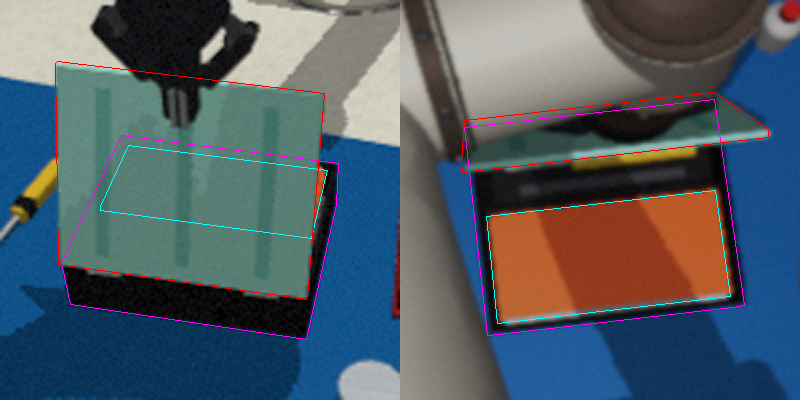

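Emit:
{"method": "apply_moves", "body": {
  "rows": [-0.009,-0.0007,-0.0035,0,0,0,0,-0.018,-0.0015,-0.008,0,0,0,0,-0.027,-0.0022,-0.0125,0,0,0,0,-0.035,-0.0029,-0.018,0,0,0,0,-0.043,-0.0036,-0.024,0,0,0,0]
}}

```text
time: 9.32
position: [0.5531, -0.0107, 0.1752]
ee_rot: [-3.141, 0.0, 1.654]
ft_force: [0.3, -0.3, 3.2]
grip_width: 0.0002
```

Emit:
{"method": "apply_moves", "body": {
  "rows": [-0.008,-0.0007,-0.006,0,0,0,0,-0.015,-0.0012,-0.013,0,0,0,0,-0.022,-0.0018,-0.0205,0,0,0,0,-0.0285,-0.0024,-0.028,0,0,0,0,-0.034,-0.0028,-0.0365,0,0,0,0]
}}

```text
time: 9.95
position: [0.5192, -0.0135, 0.1382]
ee_rot: [-3.141, 0.0, 1.654]
ft_force: [0.2, -0.3, 1.3]
grip_width: 0.0003
```

Emit:
{"method": "apply_moves", "body": {
  "rows": [-0.005,-0.0004,-0.0085,0,0,0,0,-0.01,-0.0008,-0.0175,0,0,0,0,-0.0135,-0.0011,-0.0265,0,0,0,0,-0.017,-0.0014,-0.036,0,0,0,0,-0.02,-0.0017,-0.0455,0,0,0,0]
}}

```text
time: 10.58
position: [0.4998, -0.0151, 0.0926]
ee_rot: [3.141, -0.0, 1.654]
ft_force: [0.2, -0.4, 0.8]
grip_width: -0.0003
```

Emit:
{"method": "apply_moves", "body": {
  "rows": [-0.001,0,-0.006,0,0,0,0,-0.002,0,-0.011,0,0,0,0,-0.003,0,-0.016,0,0,0,0,-0.0035,0,-0.02,0,0,0,0,-0.004,0,-0.024,0,0,0,0]
}}

```text
time: 11.2
position: [0.496, -0.0152, 0.0692]
ee_rot: [3.141, -0.0, 1.654]
ft_force: [-0.1, -0.9, 1.1]
grip_width: 0.0001
```

Emit:
{"method": "apply_moves", "body": {
  "rows": [0,0,-0.002,0,0,0,0,0,0,-0.004,0,0,0,0,0,0,-0.006,0,0,0,0,0,0,-0.007,0,0,0,0,0,0,-0.007,0,0,0,0]
}}

```text
time: 11.82
position: [0.4961, -0.015, 0.0623]
ee_rot: [3.141, -0.0, 1.654]
ft_force: [-0.3, 0.4, 0.2]
grip_width: 0.0
```

Emit:
{"method": "apply_moves", "body": {
  "rows": [0,0,-0.001,0,0,0,0,0,0,-0.002,0,0,0,0,0,0,-0.003,0,0,0,0,0,0,-0.003,0,0,0,0]
}}

```text
time: 12.32
position: [0.4963, -0.015, 0.0619]
ee_rot: [3.14, 0.0, 1.656]
ft_force: [-6.1, 1.1, 18.8]
grip_width: -0.0
```

Firm stop at 62 mm, the shut height. I'll lift off and retract back toward the robot side.

Emit:
{"method": "apply_moves", "body": {
  "rows": [0,0,0.005,0,0,0,0,0,0,0.03,0,0,0,0,0,0,0.09,0,0,0,0,0,0,0.14,0,0,0,0,0,-0.03,0.17,0,0,0,0]
}}

```text
time: 12.95
position: [0.4971, -0.0443, 0.2323]
ee_rot: [3.137, -0.001, 1.657]
ft_force: [0.9, -0.3, -1.2]
grip_width: -0.0001
```

Emit:
{"method": "apply_moves", "body": {
  "rows": [-0.015,-0.055,0,0,0,0,0,-0.03,-0.11,0,0,0,0,0,-0.045,-0.165,0,0,0,0,0,-0.06,-0.22,0,0,0,0,0,-0.07,-0.26,0,0,0,0,0]
}}

```text
time: 13.58
position: [0.425, -0.3071, 0.2291]
ee_rot: [3.141, -0.0, 1.653]
ft_force: [-0.0, 0.8, -0.5]
grip_width: 0.0
```

```bash
python3 - <<'E'
from h import *
cams,masks=look()
m={k:v for k,v in masks.items() if k[1]=="lid"};print(m.keys())
p,f=fit(cams,m,[.5452,-.0112,.083,0,0.05],width=(.01,.01,.05,.001,.12));print(p.round(4),f)
overlay(cams,[.5452,-.0112,.083,0,0],"pics/f4.png")
c=cams["top"];o=c["T"][:3,3]
for n,z in(("phone",.009),("driver",.018),("flux",.085),("spool",.036)):
    for d0 in cut_out(c,n)[:1]:
        yx=np.argwhere(d0["pixels"]);u=yx.mean(0)[::-1];d=c["T"][:3,:3]@np.linalg.inv(c["intrinsics"])@[*u,1];print(n,(o+d*(z-o[2])/d[2]).round(3))
print(read_state()["ft_force"],read_state()["joint_velocities"].round(3))
E
```

```text
dict_keys([('scene', 'lid'), ('top', 'lid')])
[ 0.5454 -0.0133  0.0904  0.0009 -0.0227] 0.06626142514863786
phone [0.501 0.197 0.009]
driver [ 0.523 -0.203  0.018]
flux [ 0.699 -0.167  0.085]
spool [0.686 0.172 0.036]
[-0.73178914 -0.58669465 -0.25496747] [-0.003 -0.     0.002 -0.    -0.003  0.001]
```

View pics/f4.png

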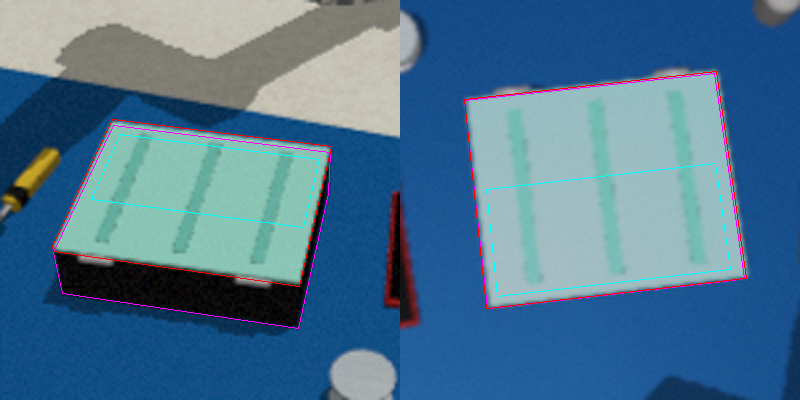

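The lid is shut and matches the model, the case hasn't moved, the bystanders are in place and the hand is clear.

```bash
python3 -c "
from rig import *
print(finish_job())"
```

```text
the job is handed in; nothing more can be done
None
```

The tool case is closed. I folded the orange flap flat first, then swung the mint-green lid shut over it. I used shut fingertips pushing from outside and finished in about 13.7 s of the 51 s allowed.

- **Flap:** It met a firm stop with the fingertip at 52 mm, the height of its outer face when flat. Two pictures taken before the lid closed over it showed it lying flat.
- **Lid:** Pushing it took about 3 N, and the last part was slow. It met a firm stop at 62 mm, its shut height. The final fit gave −0.02 rad, which is shut within measurement error.
- **Force:** My firmest press was about 20 N, as a check against the stop at the end of the lid push.
- **Case and bystanders:** The case stayed put within measurement error. The phone, flux bottle and spool moved less than 3 mm by measurement. The screwdriver's mask centre shifted 6 mm, but the hand never went near it, so I put that down to noise in its thin outline.
- **Hand:** It ended about 0.3 m to the side of the case with no contact force.

One fit disagreed: partway through the lid push, with the view partly hidden, it put the case about 10 mm off. The overlay then and the final fit both show it in place.

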